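# Spot temperature of a basking slab

## Task

Take the spot temperature of the sandstone basking slab in the grey hatchling tub. The battery cap on top of the yellow stick infrared thermometer has worked loose, so first press it fully home while the thermometer stands in its stand, then take the thermometer by its body and carry it over the tub's wall and driftwood without it or the robot bumping the tub or anything in it. Finish still holding it - do not let go - upright and steady, lens straight down about 2 cm above the middle of the sandstone slab and touching nothing, with everything else left where it was.

Things in the scene. Friction and masses are not known exactly. Their poses are not given: they have to be found in the camera images.
- thermometer: Yellow stick infrared thermometer, loose, 0.14 kg, upright in its stand. Origin: centre of the lens face at its lower end; z up the stick, y across its width; display on the -x face. Black nose 19 mm wide to z = 24 mm, body 22 mm (x) by 36 mm (y) from z = 24 to 112 mm, cap above. In the stand (slot 42 mm deep, 1 mm play) the body can be gripped from z = 45 to 112 mm; it lifts straight out.
- battery_cap (a joint): How far the battery cap stands proud of its seat, m: 0 = fully home, up to 0.010. Proud, it shows a red neck below it. It slides along the thermometer's z against about 5 N of friction, stops hard at 0 and stays where it is left.
- cap_top (a point): Centre of the top face of the battery cap (black, 22 by 36 mm, 18 mm high). It is 130 mm above the lens when the cap is home.
- stand: Black bench stand for the thermometer, fixed: a block 85 by 70 mm, 48 mm high, on a 105 by 90 mm foot, with a slot 42 mm deep. Origin: centre of its underside; the slot is at its centre, its floor at z = 6 mm.
- tub: Grey open tub, fixed, rim 316 (x) by 416 mm (y), 120 mm high, floor 5 mm thick. Origin: centre of its underside. Pale driftwood, part of it, lies along its x axis (|y| under 25 mm, a far twig to y = 45) between its two halves, rising from the floor at x = -130 mm to 176 mm above the bench at x = +172 mm, over the rim; a twig at x = -85 reaches 147 mm.
- basking_slab: The target: pale sandstone slab, sand coloured, of uneven outline, loose but heavy (0.9 kg), 120 mm (x) by 95 mm (y), 35 mm high, flat on the tub floor in either half of the tub. Origin: centre of its underside.
- slab_top (a point): Centre of the flat top face of the sandstone slab, z up.
- slate: Dark grey slate slab, not the target, of uneven outline, 116 by 98 mm, 26 mm high, in the other half of the tub. Origin: centre of its underside.
- water_dish: Blue bowl in the tub, 80 mm diameter, 24 mm high. Origin: centre of its underside.
- plant: Succulent in a terracotta pot in the tub, pot 72 mm diameter and 56 mm high, leaves up to 143 mm above its underside. Origin: centre of its underside.
- spray_bottle: White trigger spray bottle with a blue head and red nozzle standing on the bench, 68 mm diameter, 208 mm high; the head reaches 62 mm out to its -x side. Origin: centre of its underside.
- supplement_jar: Jar with a green lid on the bench, 60 mm diameter, 75 mm high. Origin: centre of its underside.
- feeder_box: Pale box with an orange lid on the bench, 118 by 93 mm, 63 mm high. Origin: centre of its underside.
- tongs: Steel feeding tongs lying on the bench along their x axis, 248 mm long, 30 mm wide, 8 mm high. Origin: at their middle, on the bench.

How it is judged:
By the outcome, as a careful person would: the job done as asked, in the order asked, and still so for the second after the job is handed in, while the arm keeps its last pose, push and grip.
It also fails if it takes over 59 s, if anything falls off the work surface, if the arm or the gripper's body presses on something with over 40 N, if the wrist force passes 120 N, or if a joint passes its speed limit or range.

## Robot

A 6-joint arm with a two-finger parallel gripper is mounted at the origin on the work surface. World frame = base frame: x ahead of the robot, y to its left, z up, the work surface at z = 0. Lengths are in m, angles in rad, forces in N, time in s.
With the tool pointing down it reaches from about 0.25 to 0.775 m from the base axis. Payload 4 kg.
Tool frame: the origin (TCP) lies at the very end of the fingers, on their centre line; the grasp point (between the pads) lies 19 mm behind it (robot.tcp_to_grasp is the distance from the TCP to the grasp point, in m); z points along the fingers, y is the line along which they close (so a half turn about z gives the same grasp; the last joint's range is limited). The gripper opens to 94 mm and grips with 3 to 60 N. Pads are 16 mm wide; open, the fingers measure 119 mm over their backs; the gripper's body (75 mm by 177 mm) begins 78 mm behind the grasp point.
Start: joints at [-1.323, 0.087, 1.371, -0, 1.684, -0.103], TCP at [0.189, -0.517, 0.206] pointing down, gripper open.
Joint ranges: [-3.1, 3.1], [-0.76, 2.03], [0.27, 2.55], [-1.08, 4.22], [0.17, 2.65], [-2.57, 2.57]. Speed limits (rad/s): [2.79, 2.79, 3.14, 3.14, 3.14, 3.14].

## Interface

Orientations are given as [roll, pitch, yaw] about the fixed x, y, z axes, in that order (R = Rz(yaw) Ry(pitch) Rx(roll)).
In Python, from bench import robot, cams, probe_bus gives the robot as it stands (robot), with the cameras (cams) and the readings (probe_bus).
- The arm moves only by the tool shift_gripper, called after "Request:" as name(argument=value, ...) on one line, values as JSON. Schema: {"type":"object","properties":{"motion":{"type":"object","properties":{"increments":{"type":"array","items":{"type":"array","items":{"type":"number"},"minItems":5,"maxItems":5},"minItems":1,"maxItems":20}},"additionalProperties":false,"required":["increments"]},"only":{"type":"string"},"quiet":{"type":"boolean"},"lines":{"type":"string"}},"required":["motion"],"additionalProperties":false}. motion is an object whose key "increments" holds a list of rows, 1 to 20 of them, each of 5 numbers: the finger opening in m, then dx, dy, dz in m, then a turn about the tool's z in rad; each row shifts and turns the commanded pose from where the row before left it, along the tool's axes as they then stand; what a row does not reach is not made up. A row lasts 1/12 s, in which the tool goes at most 0.0417 m and 0.125 rad, less where a joint would pass 70% of its speed; a pose out of reach is approached as far as the arm can. The fingers move at their own pace and stop on an object; the grip force is fixed at half the most. Time passes only in rows, so rows that do not move let the fingers close. The tool returns the time, the measured TCP pose, the force, the opening and the grip force at its end. only (a regular expression) keeps the lines of the reply that match it, lines (a string "A,B") keeps lines A to B, and quiet returns only ok. Input that does not fit is refused with a message, and nothing moves.
- probe_bus.get_obs(): the state, without advancing time (a new reading comes with each control period).
- cams.snapshot(name): name is "side" or "top" or "wrist"; returns a dict with "color" (400x640x3 uint8, blue, green, red), "fx", "fy", "cx", "cy" (pixels), "extrinsics" (4x4, takes a point from world to camera coordinates). Camera axes: x right, y down, z forward; pixel columns grow to the right and rows downward; lengths in m; the calibration is good to about 2 mm. A picture is of the moment at which its call begins. There is no depth.
- robot.close_job(): hands the job in; it is judged then, once.
The state is a dict: "time": time; "joint_positions": joint angles; "qvel": joint speeds; "joint_torque": joint torques, N m; "tool_pos": TCP position; "ee_rot": TCP orientation; "wrist_force": force on the tool from outside, world axes, zero at the start; "wrist_torque": the same for the moment, N m; "width": finger opening in m; "finger_force": force on a finger pad.
Only numpy, scipy, OpenCV 4.12 (cv2) and the standard library are available. Lean on these libraries where they do the work, as an engineer would, in place of code of your own. Each camera call takes 0.05 s, during which the arm holds its last target. There are 200 camera calls.

## Working session

There is one attempt and no reset: what is moved stays moved. The work goes in short steps, Python scripts to look and compute and a tool call to move; the robot and the scene stay as the last step left them, time stands still between calls to the robot, and variables do not carry over. Pictures are saved under pics/ and viewed, at most 11 in all, crops included, and the job is handed in when it is done.

```bash
ls; mkdir -p pics; python3 - <<'E'
from bench import robot, cams, probe_bus
import cv2,pickle,numpy as np
np.set_printoptions(precision=4,suppress=True)
d={}
for n in("top","side"):
    s=cams.snapshot(n);d[n]=s;cv2.imwrite(f"pics/{n}0.png",s["color"]);print(n,s["fx"],s["fy"],s["cx"],s["cy"]);print(s["extrinsics"])
pickle.dump(d,open("s0.pkl","wb"))
o=probe_bus.get_obs();print(o["tool_pos"],o["ee_rot"],o["time"],o["wrist_force"],robot.tcp_to_grasp)
E
```

```text
bench.py
pics
top 493.31978329250586 493.31978329250586 321.927342799575 207.22887956959832
[[ 0.0071 -0.9999  0.0082 -0.1007]
 [-0.9937 -0.0079 -0.1119  0.501 ]
 [ 0.112  -0.0073 -0.9937  1.1721]
 [ 0.      0.      0.      1.    ]]
side 474.8484796631123 474.8484796631123 312.81005332700585 200.11701568212172
[[-0.9385 -0.3446  0.0227  0.4071]
 [-0.1869  0.4514 -0.8725  0.2347]
 [ 0.2904 -0.8231 -0.4881  0.9556]
 [ 0.      0.      0.      1.    ]]
[ 0.1889 -0.516   0.2044] [-3.1396 -0.0002  0.3508] 0.1 [-0.7955 -0.9286  0.0702] 0.0188
```

View pics/top0.png

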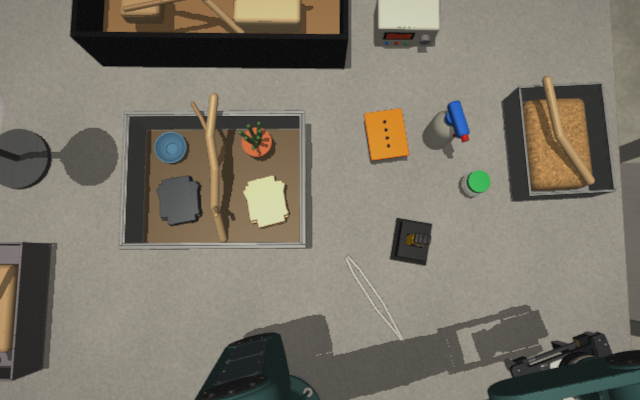

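View pics/side0.png

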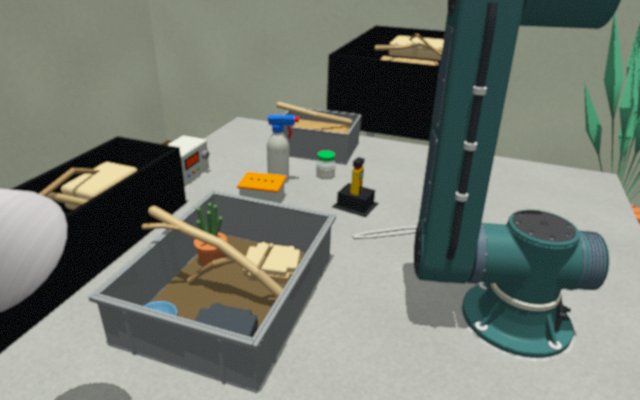

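The top view shows the stand and thermometer at about (415,240), the sandstone slab at (266,202), the tub across columns 120–305 and rows 112–248, and the plant at (256,142). The side view shows the thermometer at (358,178), its cap top at about (359,161), and the slab at (274,260) just right of the driftwood.

```bash
cat > h.py <<'E'
import numpy as np,cv2
np.set_printoptions(precision=4,suppress=True)
def ray(s,u,v):
    E=s["extrinsics"];R,t=E[:3,:3],E[:3,3]
    return -R.T@t, R.T@np.array([(u-s["cx"])/s["fx"],(v-s["cy"])/s["fy"],1.])
def plane(s,u,v,z):
    c,d=ray(s,u,v);return c+d*(z-c[2])/d[2]
def tri(vs):  # [(s,u,v),...] -> point, residual
    A=np.zeros((3,3));b=np.zeros(3);L=[]
    for s,u,v in vs:
        c,d=ray(s,u,v);d=d/np.linalg.norm(d);P=np.eye(3)-np.outer(d,d);A+=P;b+=P@c;L.append((c,P))
    p=np.linalg.solve(A,b);return p,[np.linalg.norm(P@(p-c)) for c,P in L]
def proj(s,p):
    q=s["extrinsics"][:3,:3]@p+s["extrinsics"][:3,3];return np.array([s["fx"]*q[0]/q[2]+s["cx"],s["fy"]*q[1]/q[2]+s["cy"]])
def blob(m,lo=0):
    c,_=cv2.findContours(m.astype(np.uint8),cv2.RETR_EXTERNAL,cv2.CHAIN_APPROX_NONE);return max(c,key=cv2.contourArea)
E
python3 - <<'E'
from h import *
import pickle
d=pickle.load(open("s0.pkl","rb"));T,S=d["top"],d["side"]
def roi(s,r,f):
    h=cv2.cvtColor(s["color"],cv2.COLOR_BGR2HSV);m=np.zeros(h.shape[:2],np.uint8);x0,x1,y0,y1=r
    m[y0:y1,x0:x1]=f(h)[y0:y1,x0:x1]*255;return m
sand=lambda h:(h[...,0]>15)&(h[...,0]<35)&(h[...,1]>40)&(h[...,2]>180)
m=roi(T,(240,295,165,235),sand);c=blob(m);M=cv2.moments(c);r=cv2.minAreaRect(c)
u,v=M["m10"]/M["m00"],M["m01"]/M["m00"];print("slab",u,v,r,plane(T,u,v,.04),plane(T,*r[0],.04))
print([plane(T,*p,.04)[:2] for p in cv2.boxPoints(r)])
ye=lambda h:(h[...,0]>15)&(h[...,0]<35)&(h[...,1]>120)&(h[...,2]>80)
for s,rr in((T,(400,440,225,260)),(S,(340,375,150,205))):
    c=blob(roi(s,rr,ye));print("yellow",cv2.boundingRect(c),cv2.contourArea(c))
dk=lambda h:h[...,2]<70
c=blob(roi(T,(385,440,212,270),dk));r=cv2.minAreaRect(c);print("stand",r,plane(T,*r[0],.03))
a=cv2.resize(T["color"][205:275,375:445],(400,400),interpolation=2)
b=cv2.resize(S["color"][145:225,320:400],(400,400),interpolation=2)
cv2.imwrite("pics/c1.png",np.hstack([a,b]))
for n,p in (("rim R near",(305,248)),("rim R far",(305,112)),("rim L near",(120,248))):print(n,plane(T,*p,.12))
E
```

```text
slab 265.5393548387097 200.69247311827957 ((266.3235778808594, 200.7941131591797), (46.80937194824219, 40.98851776123047), 75.96376037597656) [0.5152 0.0393 0.04  ] [0.515  0.0374 0.04  ]
[array([0.5577, 0.1   ]), array([0.583 , 0.0043]), array([ 0.4725, -0.0248]), array([0.4479, 0.0701])]
yellow (406, 234, 8, 11) 45.5
yellow (350, 167, 13, 29) 202.5
stand ((410.8861999511719, 241.15411376953125), (36.58134078979492, 41.55023956298828), 9.865806579589844) [ 0.4208 -0.3124  0.03  ]
rim R near [ 0.3998 -0.0592  0.12  ]
rim R far [ 0.7112 -0.0558  0.12  ]
rim L near [0.3968 0.3512 0.12  ]
```

View pics/c1.png

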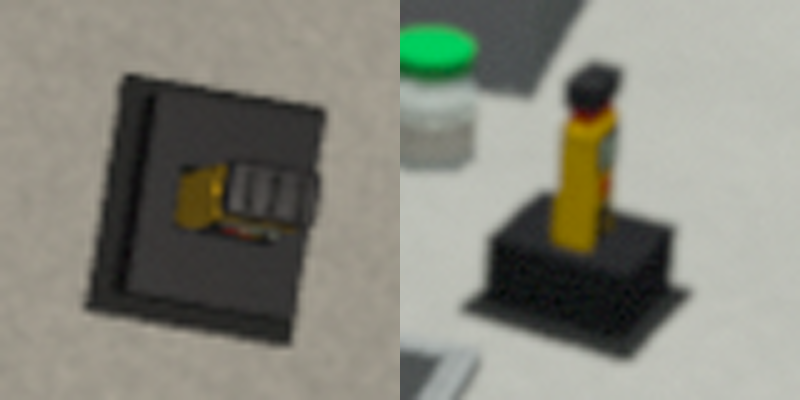

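```bash
python3 - <<'E'
from h import *
import pickle
d=pickle.load(open("s0.pkl","rb"));T,S=d["top"],d["side"]
p,r=tri([(T,422.3,238),(S,360.4,160)]);print("cap",p,r)
for z in(.136,.146):print(z,plane(T,422.3,238,z))
for z in(.048,):print("slot/stand top centre",plane(T,375+237/5.714,205+200/5.714,z))
print("yellow base side view",plane(S,320+175/5,145+245/5,.048))
a=plane(T,375+155/5.714,205+95/5.714,.048);b=plane(T,375+325/5.714,205+107/5.714,.048)
print(a,b)
a=plane(T,375+228/5.714,205+163/5.714,.14);b=plane(T,375+310/5.714,205+170/5.714,.14);print(a,b)
E
```

```text
cap [ 0.4206 -0.3179  0.1378] [np.float64(0.002515290067608898), np.float64(0.002515290067608749)]
0.136 [ 0.4232 -0.3177  0.136 ]
0.146 [ 0.4227 -0.3156  0.146 ]
slot/stand top centre [ 0.4229 -0.3224  0.048 ]
yellow base side view [ 0.4192 -0.2906  0.048 ]
[ 0.4665 -0.2886  0.048 ] [ 0.462  -0.3598  0.048 ]
[ 0.4327 -0.3007  0.14  ] [ 0.4302 -0.3323  0.14  ]
```

Request:
shift_gripper(motion={"increments":[[0, 0.02, -0.008, -0.008, 0], [0, 0.03, -0.011, -0.008, 0], [0, 0.03, -0.011, -0.008, 0], [0, 0.03, -0.011, -0.008, 0], [0, 0.03, -0.011, -0.008, 0], [0, 0.03, -0.011, 0, 0], [0, 0.03, -0.011, 0, 0], [0, 0.03, -0.011, 0, 0], [0, 0.03, -0.011, 0, 0], [0, 0.02, -0.008, 0, 0], [0, 0, 0, 0, 0.118], [0, 0, 0, 0, 0.118], [0, 0, 0, 0, 0.118], [0, 0, 0, 0, 0.118], [0, 0, 0, 0, 0], [0, 0, 0, 0, 0]]})

```text
time: 1.43
tool_pos: [0.4161, -0.3224, 0.245]
ee_rot: [-3.141, 0.001, -0.118]
wrist_force: [-0.4, 0.1, 0.1]
width: 0.0005
finger_force: 0.0
```

```bash
python3 - <<'E'
from h import *
from bench import robot, cams, probe_bus
import pickle
o=probe_bus.get_obs();print(o["tool_pos"],o["ee_rot"],o["wrist_force"],o["joint_positions"],o["time"])
s=cams.snapshot("wrist");pickle.dump(s,open("w1.pkl","wb"));cv2.imwrite("pics/w1.png",s["color"]);print(s["fx"],s["extrinsics"])
for z in(.136,.146):print(proj(s,np.array([.4225,-.317,z])))
E
```

```text
[ 0.4161 -0.3224  0.245 ] [-3.1411  0.0008 -0.1182] [-0.3718  0.0608  0.135 ] [-0.767   0.0309  1.3524 -0.      1.7593  0.922 ] 1.4333
317.63908318275054 [[-0.1172 -0.9931  0.0005 -0.2703]
 [-0.961   0.1135  0.2523  0.4005]
 [-0.2506  0.0291 -0.9676  0.5431]
 [ 0.      0.      0.      1.    ]]
[315.4321 198.616 ]
[315.257  201.1525]
```

View pics/w1.png

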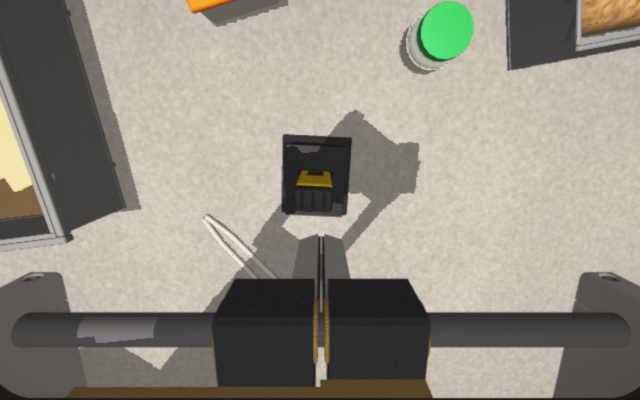

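The wrist view shows the cap top at about (314,199), spanning columns 296–333, within 2 px of my prediction (315,200). The stand's edges look turned about 3° from the tool; I'll zoom in to refine.

```bash
python3 - <<'E'
from h import *
import pickle
s=pickle.load(open("w1.pkl","rb"))
a=s["color"][125:225,270:365].astype(float)*1.8
cv2.imwrite("pics/w1c.png",cv2.resize(np.clip(a,0,255).astype(np.uint8),(570,600),interpolation=2))
E
```

```text
(no output)
```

View pics/w1c.png

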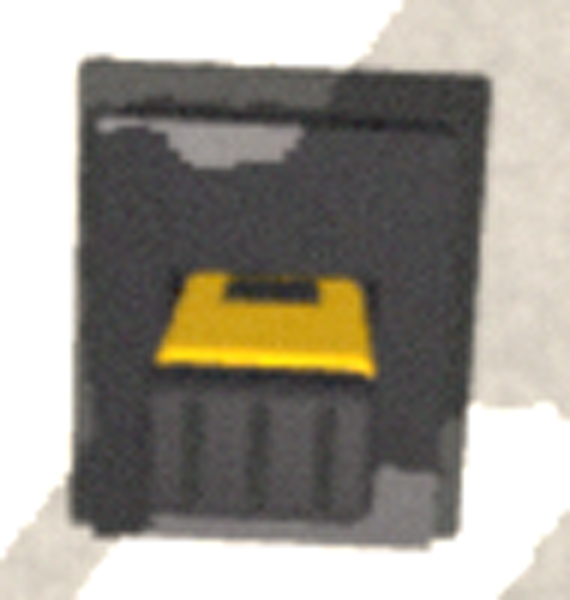

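The crop shows the cap top face with its centre at crop (262,455), which is wrist pixel (313.7,200.8). The body's front edge is tilted about 3–4°, so the thermometer's yaw is about -0.17.

```bash
python3 - <<'E'
from h import *
import pickle
d=pickle.load(open("s0.pkl","rb"));T,S=d["top"],d["side"];W=pickle.load(open("w1.pkl","rb"))
w=(W,313.7,200.8);t=(T,422.3,238.3);s=(S,360.4,160)
for L in([w,t],[w,s],[w,t,s]):print(tri(L))
for z in(.14,.144):print(plane(W,313.7,200.8,z),plane(W,270+153/6,125+393/6,z)-plane(W,270+375/6,125+393/6,z))
# yellow body width at top edge (z .118)
a,b=plane(W,270+158/6,125+364/6,.118),plane(W,270+375/6,125+378/6,.118);print(a,b,np.linalg.norm(a-b),np.arctan2(*(a-b)[:2]))
# slab in wrist? stand foot far corners at z~0
a,b=plane(W,270+78/6,125+60/6,.006),plane(W,270+490/6,125+76/6,.006);print("foot",np.linalg.norm(a-b),np.arctan2(*(a-b)[:2]))
E
```

```text
(array([ 0.4223, -0.3158,  0.144 ]), [np.float64(0.00029835319733091567), np.float64(0.0002983531973308433)])
(array([ 0.4194, -0.3158,  0.1384]), [np.float64(0.0018283432318004487), np.float64(0.001828343231800357)])
(array([ 0.4205, -0.3165,  0.1386]), [np.float64(0.0014021620014613948), np.float64(0.0020157495603311685), np.float64(0.0026882952768648607)])
[ 0.4216 -0.3153  0.14  ] [0.004  0.0336 0.    ]
[ 0.4225 -0.3155  0.144 ] [0.0039 0.0331 0.    ]
[ 0.4335 -0.2992  0.118 ] [ 0.427  -0.3342  0.118 ] 0.03557026187891031 0.18308993224218947
foot 0.08848564359058875 0.15540480611562937
```

Request:
shift_gripper(motion={"increments":[[0, 0.004, -0.007, 0, 0], [0, 0, 0, 0.03, 0.05], [0, 0, 0, 0.03, 0], [0, 0, 0, 0.025, 0], [0, 0, 0, 0, 0], [0, 0, 0, 0, 0]]})

```text
time: 1.98
tool_pos: [0.4205, -0.3152, 0.1592]
ee_rot: [-3.139, 0.003, -0.17]
wrist_force: [-0.3, 0.5, 0.4]
width: 0.0007
finger_force: 0.0
```

Request:
shift_gripper(motion={"increments":[[0, 0, 0, 0.004, 0], [0, 0, 0, 0.004, 0], [0, 0, 0, 0.003, 0], [0, 0, 0, 0.002, 0], [0, 0, 0, 0, 0]]})

```text
time: 2.4
tool_pos: [0.4211, -0.3162, 0.1477]
ee_rot: [3.141, -0.0, -0.171]
wrist_force: [0.8, 0.4, -0.2]
width: 0.0004
finger_force: 0.0
```

Request:
shift_gripper(motion={"increments":[[0, 0, 0, 0.002, 0], [0, 0, 0, 0.002, 0], [0, 0, 0, 0, 0]]})

```text
time: 2.65
tool_pos: [0.4211, -0.3163, 0.1437]
ee_rot: [3.141, -0.0, -0.171]
wrist_force: [0.7, 0.4, 1.2]
width: 0.0006
finger_force: 0.5
```

Request:
shift_gripper(motion={"increments":[[0, 0, 0, 0.002, 0], [0, 0, 0, 0.002, 0], [0, 0, 0, 0, 0]]})

```text
time: 2.9
tool_pos: [0.4213, -0.3164, 0.1401]
ee_rot: [3.141, -0.001, -0.171]
wrist_force: [-0.3, -0.6, 4.3]
width: 0.0004
finger_force: 2.4
```

Request:
shift_gripper(motion={"increments":[[0, 0, 0, 0.002, 0], [0, 0, 0, 0, 0]]})

```text
time: 3.07
tool_pos: [0.4212, -0.3163, 0.1378]
ee_rot: [3.141, -0.001, -0.171]
wrist_force: [0.5, -0.2, 5.2]
width: 0.0003
finger_force: 2.3
```

Request:
shift_gripper(motion={"increments":[[0, 0, 0, 0.002, 0], [0, 0, 0, 0, 0]]})

```text
time: 3.23
tool_pos: [0.4214, -0.3165, 0.1362]
ee_rot: [3.141, -0.001, -0.171]
wrist_force: [-0.7, -0.8, 7.0]
width: 0.0005
finger_force: 3.0
```

Request:
shift_gripper(motion={"increments":[[0, 0, 0, 0.001, 0], [0, 0, 0, 0, 0]]})

```text
time: 3.4
tool_pos: [0.4217, -0.3168, 0.1362]
ee_rot: [3.14, -0.003, -0.171]
wrist_force: [-0.0, 0.3, 8.4]
width: 0.0006
finger_force: 4.1
```

Request:
shift_gripper(motion={"increments":[[0, 0, 0, 0.001, 0], [0, 0, 0, 0, 0], [0, 0, 0, 0, 0]]})

```text
time: 3.65
tool_pos: [0.422, -0.3172, 0.1362]
ee_rot: [3.139, -0.004, -0.171]
wrist_force: [-1.3, -0.0, 11.3]
width: 0.0008
finger_force: 5.3
```

Request:
shift_gripper(motion={"increments":[[0, 0, 0, 0.002, 0], [0, 0, 0, 0.001, 0], [0, 0, 0, 0, 0], [0, 0, 0, 0, 0]]})

```text
time: 3.98
tool_pos: [0.4232, -0.3184, 0.1361]
ee_rot: [3.136, -0.008, -0.171]
wrist_force: [-0.9, -0.8, 17.9]
width: 0.0001
finger_force: 9.1
```

Request:
shift_gripper(motion={"increments":[[0, 0, 0, -0.006, 0], [0, 0, 0, -0.03, 0], [0, 0, 0, -0.04, 0], [0.094, 0, 0, -0.02, 0], [0.094, 0, 0, 0, 0], [0.094, 0, 0, 0, 0], [0.094, 0, 0, 0, 0], [0.094, 0, 0, 0, 0], [0.094, 0, 0, 0, 0], [0.094, 0, 0, 0, 0]]})

```text
time: 4.82
tool_pos: [0.4205, -0.3157, 0.2247]
ee_rot: [-3.14, 0.003, -0.171]
wrist_force: [0.2, 0.2, 0.2]
width: 0.0436
finger_force: 0.0[ WARN:0@2.162] global loadsave.cpp:1063 imwrite_ Unsupported depth image for selected encoder is fallbacked to CV_8U.
```

```bash
python3 - <<'E'
from h import *
from bench import robot, cams, probe_bus
import pickle
d={n:cams.snapshot(n) for n in("wrist","side","top")};pickle.dump(d,open("s2.pkl","wb"))
W=d["wrist"]["color"];S=d["side"]["color"]
a=cv2.resize(S[145:225,320:400],(400,400),interpolation=2)
b=cv2.resize(W[120:240,260:380],(400,400),interpolation=2)
cv2.imwrite("pics/c2.png",np.clip(np.hstack([a,b])*1.5,0,255))
E
```

```text
(no output)
```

View pics/c2.png

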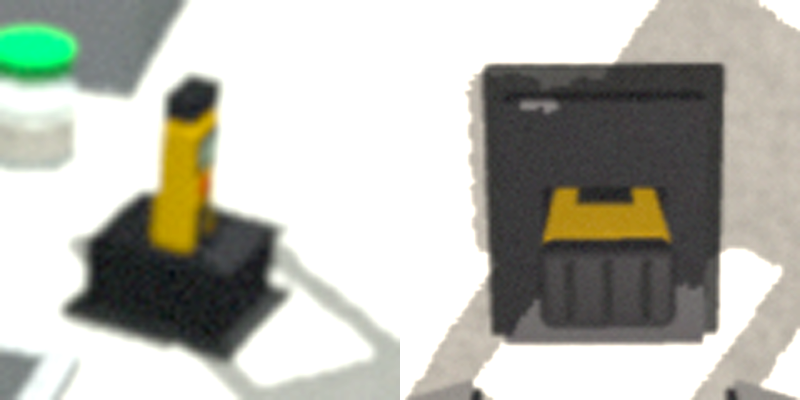

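Side view: no red neck any more, so the cap is seated (the hard stop was at z=0.136). Wrist view: the cap is square to the tool, centred at crop (207,287).

Request:
shift_gripper(motion={"increments":[[0.094, 0, 0, 0, 0], [0.094, 0, 0, 0, 0], [0.094, 0, 0, 0, 0], [0.094, 0, 0, 0, 0]]})

```text
time: 5.3
tool_pos: [0.4211, -0.3162, 0.2266]
ee_rot: [3.141, -0.0, -0.171]
wrist_force: [0.3, -0.5, 0.1]
width: 0.0825
finger_force: 0.0
```

```bash
python3 - <<'E'
from h import *
from bench import robot, cams, probe_bus
import pickle
d=pickle.load(open("s2.pkl","rb"));W=d["wrist"]
u,v=400*0+260+207/3.333,120+287/3.333
p=plane(W,u,v,.136);print(p,tri([(W,u,v),(d["side"],320+193/5,145+88/5)]))
o=probe_bus.get_obs();t=o["tool_pos"];y=o["ee_rot"][2];e=p-t;print(o["width"],t,"dx",e[0]*np.cos(y)+e[1]*np.sin(y),"dy",e[0]*np.sin(y)-e[1]*np.cos(y),"dz",t[2]-.068)
E
```

```text
[ 0.424  -0.3161  0.136 ] (array([ 0.4223, -0.316 ,  0.1304]), [np.float64(0.00031455587639542227), np.float64(0.0003145558763954932)])
0.08251540784323637 [ 0.4211 -0.3162  0.2266] dx 0.002936051502143338 dy -0.0005487499450305157 dz 0.15857463784260206
```

Request:
shift_gripper(motion={"increments":[[0.094, 0.002, 0, 0.02, 0], [0.094, 0, 0, 0.03, 0], [0.094, 0, 0, 0.03, 0], [0.094, 0, 0, 0.03, 0], [0.094, 0, 0, 0.025, 0], [0.094, 0, 0, 0.015, 0], [0.094, 0, 0, 0.008, 0], [0.094, 0, 0, 0, 0], [0.094, 0, 0, 0, 0]]})

```text
time: 6.05
tool_pos: [0.4233, -0.3168, 0.069]
ee_rot: [3.141, -0.001, -0.171]
wrist_force: [-0.3, -0.5, 0.1]
width: 0.0941
finger_force: 0.0
```

Request:
shift_gripper(motion={"increments":[[0.03, 0, 0, 0, 0], [0.03, 0, 0, 0, 0], [0.03, 0, 0, 0, 0], [0.03, 0, 0, 0, 0], [0.03, 0, 0, 0, 0], [0.03, 0, 0, 0, 0], [0.03, 0, 0, 0, 0], [0.03, 0, 0, 0, 0], [0.03, 0, 0, 0, 0], [0.03, 0, 0, 0, 0], [0.03, 0, 0, 0, 0]]})

```text
time: 6.97
tool_pos: [0.423, -0.3164, 0.0684]
ee_rot: [-3.142, 0.0, -0.171]
wrist_force: [-0.3, 1.1, -0.1]
width: 0.0363
finger_force: 30.0
```

Request:
shift_gripper(motion={"increments":[[0.02, 0, 0, -0.005, 0], [0.02, 0, 0, -0.01, 0], [0.02, 0, 0, -0.015, 0], [0.02, 0, 0, -0.02, 0], [0.02, 0, 0, -0.02, 0], [0.02, 0, 0, -0.02, 0], [0.02, 0, 0, -0.025, 0], [0.02, 0, 0, -0.025, 0], [0.02, 0, 0, -0.025, 0], [0.02, 0, 0, -0.02, 0], [0.02, 0, 0, -0.01, 0], [0.02, 0, 0, 0, 0], [0.02, 0, 0, 0, 0]]})

```text
time: 8.05
tool_pos: [0.423, -0.3165, 0.2636]
ee_rot: [3.141, -0.0, -0.171]
wrist_force: [0.1, 0.1, -2.0]
width: 0.0357
finger_force: 30.0
```

```bash
python3 - <<'E'
from h import *
from bench import robot, cams, probe_bus
import pickle
o=probe_bus.get_obs();print(o["tool_pos"],o["wrist_force"],o["wrist_torque"])
d={n:cams.snapshot(n) for n in("wrist","side","top")};pickle.dump(d,open("s3.pkl","wb"))
S=d["side"]["color"];T=d["top"]["color"]
cv2.imwrite("pics/c3.png",np.hstack([cv2.resize(S[80:230,280:430],(400,400),interpolation=2),cv2.resize(T[140:260,220:340],(400,400),interpolation=2)]))
y=o["ee_rot"][2];e=np.array([.515,.038])-o["tool_pos"][:2];print("dx",e[0]*np.cos(y)+e[1]*np.sin(y),"dy",e[0]*np.sin(y)-e[1]*np.cos(y))
E
```

```text
[ 0.423  -0.3165  0.2636] [ 0.0808  0.1233 -1.9564] [ 0.0284 -0.0025  0.0502]
dx 0.030224183689877726 dy -0.3650151653425891
```

View pics/c3.png

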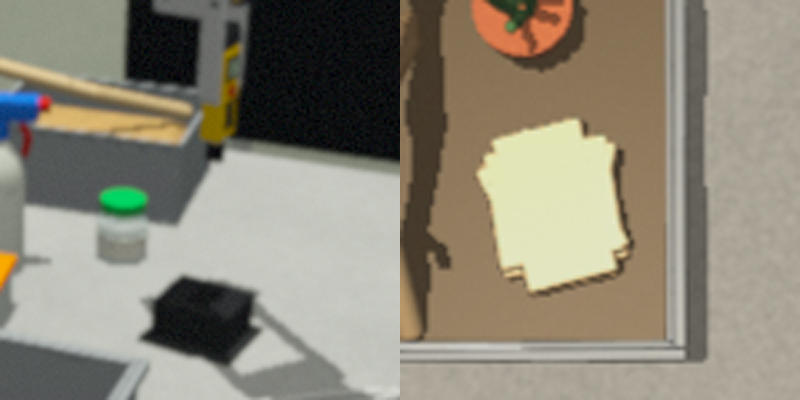

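The side crop shows the thermometer hanging upright in the fingers, clear of the empty stand. The top crop shows the slab with its centre at about (155,207), well clear of the driftwood on its left and the plant above it. Next I move in front of the slab for a second view of it.

Request:
shift_gripper(motion={"increments":[[0.02, 0, -0.01, 0, 0], [0.02, 0, -0.02, 0, 0], [0.02, -0.005, -0.03, 0, 0], [0.02, -0.005, -0.03, 0, 0], [0.02, -0.005, -0.03, 0, 0], [0.02, -0.005, -0.03, 0, 0], [0.02, -0.005, -0.03, 0, 0], [0.02, -0.005, -0.03, 0, 0], [0.02, -0.005, -0.03, 0, 0], [0.02, -0.005, -0.03, 0, 0], [0.02, 0, -0.03, 0, 0], [0.02, 0, -0.03, 0, 0], [0.02, 0, -0.02, 0, 0], [0.02, 0, -0.01, 0, 0], [0.02, 0, 0, 0, 0], [0.02, 0, 0, 0, 0], [0.02, 0, 0, 0, 0]]})

```text
time: 9.62
tool_pos: [0.4447, 0.0442, 0.2631]
ee_rot: [3.141, 0.001, -0.172]
wrist_force: [0.2, 0.5, -1.4]
width: 0.0361
finger_force: 30.0
```

```bash
python3 - <<'E'
from h import *
from bench import robot, cams, probe_bus
import pickle
d=pickle.load(open("s3.pkl","rb"));T=d["top"]
s=cams.snapshot("wrist");pickle.dump(s,open("w4.pkl","wb"));cv2.imwrite("pics/w4.png",s["color"])
print(proj(s,np.array([.515,.038,.04])),probe_bus.get_obs()["tool_pos"])
E
```

```text
[316.6476 126.1623] [0.4448 0.044  0.2633]
```

View pics/w4.png

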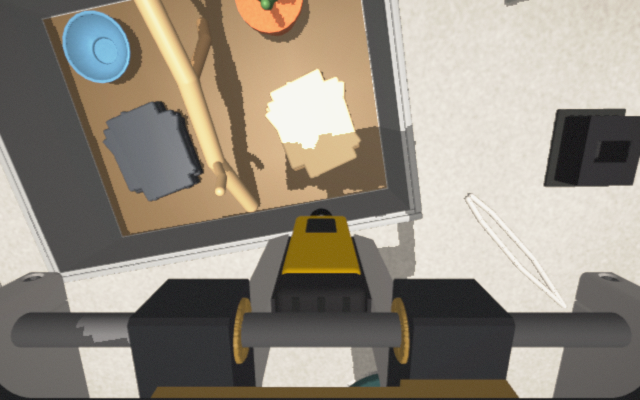

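The wrist view shows the whole slab at columns 266–360 and rows 68–178, centred at about (313,123), half in shadow; prediction was (317,126). I'll triangulate its corners with the top view.

```bash
python3 - <<'E'
from h import *
import pickle
T=pickle.load(open("s3.pkl","rb"))["top"];W=pickle.load(open("w4.pkl","rb"))
g=lambda x,y:(220+(x-400)/3.333,140+y/3.333)
for n,a,b in(("tip",(581,120),(320,69)),("rb",(617,265),(357,157)),("bl",(530,290),(305,178)),("left",(478,172),(266,114))):print(n,*tri([(T,*g(*a)),(W,*b)]))
h=cv2.cvtColor(W["color"],cv2.COLOR_BGR2HSV);print([h[y,x] for x,y in((310,110),(320,155),(270,165),(370,170))])
def cen(s,x0,x1,y0,y1,pts):
    lab=cv2.cvtColor(s["color"],cv2.COLOR_BGR2HSV).astype(int);m=np.zeros((400,640),bool)
    for x,y in pts:m|=(np.abs(lab-lab[y,x])<np.array([8,35,35])).all(-1)
    k=np.zeros_like(m);k[y0:y1,x0:x1]=1
    m=cv2.morphologyEx((m&k).astype(np.uint8),cv2.MORPH_OPEN,np.ones((3,3)));c=cv2.convexHull(blob(m));M=cv2.moments(c);return M["m10"]/M["m00"],M["m01"]/M["m00"],cv2.boundingRect(c),cv2.minAreaRect(c)
a=cen(T,235,295,165,235,[(266,202)]);b=cen(W,255,370,60,185,[(310,110),(320,155)]);print(a,b)
print(tri([(T,*a[:2]),(W,*b[:2])]));
for s,q in((T,a),(W,b)):print(plane(s,*q[:2],.04),plane(s,*q[3][0],.04))
E
```

```text
tip [0.5827 0.0221 0.0063] [np.float64(0.001027500879983673), np.float64(0.0010275008799838215)]
rb [ 0.4696 -0.0071  0.0352] [np.float64(0.0014584020317437976), np.float64(0.0014584020317438297)]
bl [0.4521 0.0607 0.0204] [np.float64(0.004749753350992018), np.float64(0.004749753350992047)]
left [0.5412 0.0993 0.0105] [np.float64(0.0015941693784330957), np.float64(0.0015941693784331165)]
[array([ 30,   6, 247], dtype=uint8), array([ 19,  88, 219], dtype=uint8), array([ 16,  89, 213], dtype=uint8), array([ 16,  95, 107], dtype=uint8)]
(265.59306440198156, 200.4908502679203, (244, 176, 43, 50), ((266.2730712890625, 200.55445861816406), (46.4801139831543, 40.256832122802734), 76.50426483154297)) (308.21877501738913, 116.62536582805097, (255, 60, 115, 125), ((312.0, 122.0), (124.0, 114.0), 90.0))
(array([ 0.5303,  0.0505, -0.0716]), [np.float64(0.0008783874139879669), np.float64(0.0008783874139880692)])
[0.5157 0.0391 0.04  ] [0.5156 0.0375 0.04  ]
[0.5279 0.0462 0.04  ] [0.5208 0.0428 0.04  ]
```

Top-to-wrist corner heights are too noisy (short baseline against pixel size, and the shadow spoiled the wrist mask). I'll take a second wrist view, 12 cm to the side, and match slab features between the two.

Request:
shift_gripper(motion={"increments":[[0.02, 0, 0.02, 0, 0], [0.02, 0, 0.03, 0, 0], [0.02, 0, 0.03, 0, 0], [0.02, 0, 0.03, 0, 0], [0.02, 0, 0.01, 0, 0], [0.02, 0, 0, 0, 0], [0.02, 0, 0, 0, 0], [0.02, 0, 0, 0, 0]]})

```text
time: 10.33
tool_pos: [0.4246, -0.0727, 0.2635]
ee_rot: [-3.141, -0.0, -0.171]
wrist_force: [0.4, 0.4, -1.0]
width: 0.036
finger_force: 30.0
```

```bash
python3 - <<'E'
from h import *
from bench import robot, cams, probe_bus
import pickle
A=pickle.load(open("w4.pkl","rb"));B=cams.snapshot("wrist");pickle.dump(B,open("w5.pkl","wb"))
ga,gb=[cv2.cvtColor(s["color"],cv2.COLOR_BGR2GRAY) for s in(A,B)]
k=np.zeros_like(ga);k[62:184,258:366]=255
p=cv2.goodFeaturesToTrack(ga,40,.02,5,mask=k)
q0=np.float32([[proj(B,plane(A,*x[0],.04))] for x in p])
q,st,er=cv2.calcOpticalFlowPyrLK(ga,gb,p,q0.copy(),winSize=(17,17),maxLevel=1,flags=cv2.OPTFLOW_USE_INITIAL_FLOW)
for a,b,s,e in zip(p[:,0],q[:,0],st[:,0],er[:,0]):
    x,r=tri([(A,*map(float,a)),(B,*map(float,b))])
    if s and e<12 and r[0]<.0015:print(a,b,x,round(r[0],4),e)
c=np.hstack([A["color"][40:200,240:400],B["color"][40:200,140:300]]);cv2.imwrite("pics/c5.png",cv2.resize(c,(800,400),interpolation=2))
E
```

```text
[336.  77.] [236.7367  77.8359] [0.5665 0.0056 0.039 ] 0.0003 11.707288
```

View pics/c5.png

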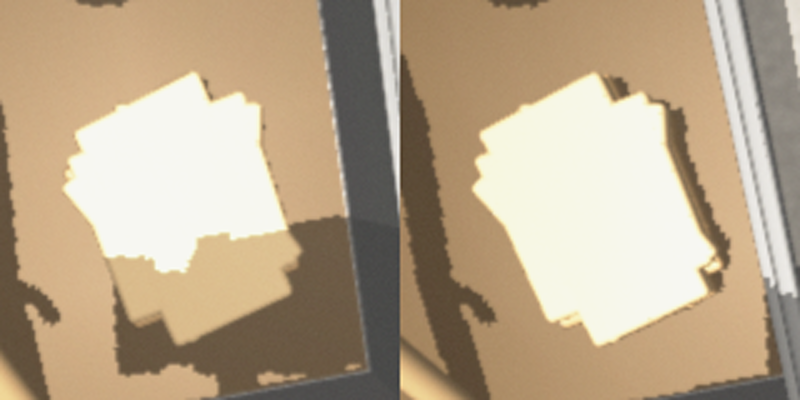

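Both crops show the slab clearly; the second is fully lit with its outline at crop x 473–720, y 72–347. I matched corners by eye, and the one tracked feature gives height 0.039.

```bash
python3 - <<'E'
from h import *
import pickle
from bench import robot, cams, probe_bus
A=pickle.load(open("w4.pkl","rb"));B=pickle.load(open("w5.pkl","rb"));T=pickle.load(open("s3.pkl","rb"))["top"]
for l,r in(((65,187),(473,187)),((196,72),(598,72)),((180,345),(600,345)),((291,290),(708,292)),((77,132),(481,132)),((260,103),(664,104))):
    print(*tri([(A,240+l[0]/2.5,40+l[1]/2.5),(B,140+(r[0]-400)/2.5,40+r[1]/2.5)]))
m=B["color"][...,0]>175;k=np.zeros_like(m);k[60:185,160:272]=1
c=blob(m&k);M=cv2.moments(c);r=cv2.minAreaRect(c);print(cv2.boundingRect(c))
for z in(.04,):
  p1=plane(B,M["m10"]/M["m00"],M["m01"]/M["m00"],z)
  P=np.float32([plane(B,*map(float,x[0]),z)[:2]*1000 for x in c]);print(p1,cv2.minAreaRect(P))
h=cv2.cvtColor(T["color"],cv2.COLOR_BGR2HSV);m=(h[...,0]>15)&(h[...,0]<35)&(h[...,1]>40)&(h[...,2]>180);k[:]=0;k[165:235,240:295]=1
c=blob(m&k);print("top",cv2.minAreaRect(np.float32([plane(T,*map(float,x[0]),.04)[:2]*1000 for x in c])))
o=probe_bus.get_obs();y=o["ee_rot"][2];e=np.array([.516,.039])-o["tool_pos"][:2];print(o["tool_pos"],"dx",e[0]*np.cos(y)+e[1]*np.sin(y),"dy",e[0]*np.sin(y)-e[1]*np.cos(y))
E
```

```text
[0.5388 0.0964 0.0402] [np.float64(4.792774754595788e-05), np.float64(4.7927747545707916e-05)]
[0.5798 0.0245 0.0361] [np.float64(0.00011127703521085357), np.float64(0.00011127703521094015)]
[0.4525 0.0551 0.039 ] [np.float64(4.068617421773455e-05), np.float64(4.068617421778353e-05)]
[ 0.4699 -0.0052  0.0373] [np.float64(0.0004122523554718396), np.float64(0.0004122523554717472)]
[0.5626 0.0854 0.0402] [np.float64(6.796607802635355e-05), np.float64(6.796607802643394e-05)]
[ 0.5607 -0.0033  0.0365] [np.float64(0.0001061180294164198), np.float64(0.00010611802941637671)]
(170, 70, 96, 108)
[0.5194 0.041  0.04  ] ((517.639404296875, 38.81640625), (115.58233642578125, 100.09397888183594), 15.304932594299316)
top ((515.4498291015625, 37.46159744262695), (115.15093231201172, 99.39990997314453), 15.462358474731445)
[ 0.4246 -0.0724  0.2635] dx 0.07119759099920678 dy -0.12529587735299744
```

Request:
shift_gripper(motion={"increments":[[0.02, 0.01, -0.02, 0, 0], [0.02, 0.015, -0.025, 0, 0], [0.02, 0.015, -0.03, 0, 0], [0.02, 0.015, -0.025, 0, 0], [0.02, 0.011, -0.015, 0, 0], [0.02, 0.005, -0.01, 0, 0], [0.02, 0, 0, 0, 0], [0.02, 0, 0, 0, 0]]})

```text
time: 11.05
tool_pos: [0.5154, 0.0385, 0.2632]
ee_rot: [3.141, 0.001, -0.169]
wrist_force: [-0.4, 0.2, -1.2]
width: 0.036
finger_force: 30.0
```

Request:
shift_gripper(motion={"increments":[[0.02, 0, 0, 0.01, 0], [0.02, 0, 0, 0.02, 0], [0.02, 0, 0, 0.025, 0], [0.02, 0, 0, 0.025, 0], [0.02, 0, 0, 0.015, 0], [0.02, 0, 0, 0.01, 0], [0.02, 0, 0, 0, 0], [0.02, 0, 0, 0, 0]]})

```text
time: 11.72
tool_pos: [0.5153, 0.0373, 0.1585]
ee_rot: [3.141, 0.0, -0.172]
wrist_force: [-0.1, -0.9, 0.1]
width: 0.0359
finger_force: 30.0
```

```bash
python3 - <<'E'
from h import *
from bench import robot, cams, probe_bus
import pickle
d={n:cams.snapshot(n) for n in("side","wrist")};pickle.dump(d,open("s6.pkl","wb"))
o=probe_bus.get_obs();print(o["tool_pos"],o["ee_rot"],[proj(d["side"],o["tool_pos"]-np.array([0,0,h])) for h in(0,.0624)],proj(d["side"],np.array([.5165,.039,.04])))
s=d["side"]["color"][150:300,200:350];w=d["wrist"]["color"][120:320,220:420]
cv2.imwrite("pics/c6.png",np.hstack([cv2.resize(x,(400,400),interpolation=2) for x in(s,w)]))
E
```

```text
[0.5165 0.0375 0.1602] [-3.1413 -0.0031 -0.1718] [array([271.3794, 207.4472]), array([271.9527, 232.4016])] [272.1803 254.5862]
```

View pics/c6.png

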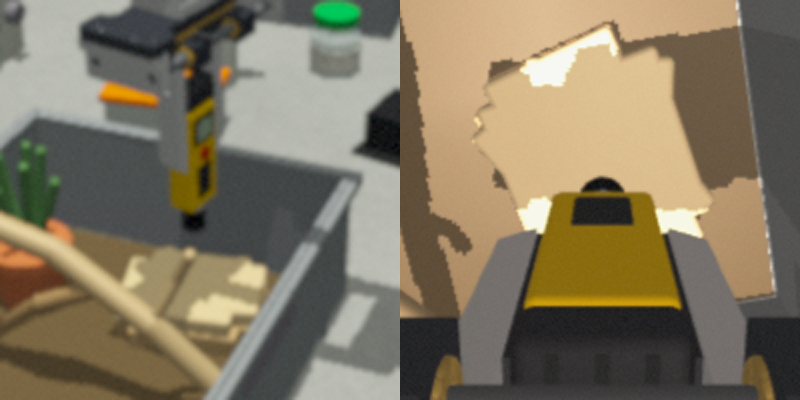

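The side crop shows the nose's lower end at about full-image pixel (272,235), close to the predicted (272,232) plus the nose radius. It is upright above the slab and clear of the wall, driftwood and plant. Next is the last descent.

Request:
shift_gripper(motion={"increments":[[0.02, 0, -0.001, 0.01, 0], [0.02, 0, 0, 0.012, 0], [0.02, 0, 0, 0.008, 0], [0.02, 0, 0, 0.005, 0], [0.02, 0, 0, 0.001, 0], [0.02, 0, 0, 0, 0], [0.02, 0, 0, 0, 0], [0.02, 0, 0, 0, 0], [0.02, 0, 0, 0, 0], [0.02, 0, 0, 0, 0]]})

```text
time: 12.65
tool_pos: [0.5162, 0.0389, 0.123]
ee_rot: [-3.142, -0.001, -0.171]
wrist_force: [-0.3, -0.6, -2.1]
width: 0.036
finger_force: 30.0
```

```bash
python3 - <<'E'
from h import *
from bench import robot, cams, probe_bus
d=cams.snapshot("side")
o=probe_bus.get_obs();print(o["tool_pos"],o["ee_rot"],o["wrist_force"],o["width"],np.abs(o["qvel"]).max())
s=d["color"][190:290,220:320]
cv2.imwrite("pics/c7.png",cv2.resize(s,(600,600),interpolation=2))
for p in((*o["tool_pos"][:2],.06),(*o["tool_pos"][:2],.04)):print((proj(d,np.array(p))-[220,190])*6)
E
```

```text
[0.5162 0.0388 0.1229] [ 3.1416 -0.0008 -0.1712] [-0.0733 -0.188  -1.8021] 0.036311442453549544 0.0024008921717058557
[313.0875 342.924 ]
[314.1173 387.4782]
```

View pics/c7.png

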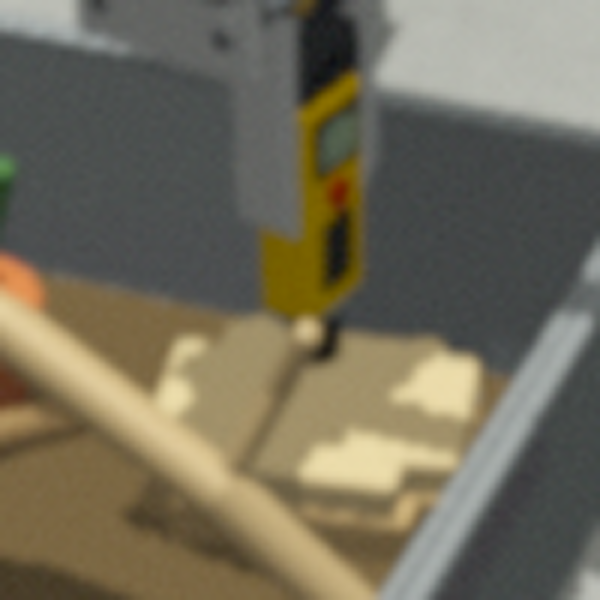

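The nose's lower edge is at crop row ~357, and a lens at z=0.06 predicts 343 for its centre plus ~16 for its front edge. So the lens is about 2 cm above the slab's middle, with nothing touching.

```bash
python3 -c "
from bench import robot, cams, probe_bus
print(robot.close_job())"
```

```text
the job is handed in; nothing more can be done
None
```

I pressed the battery cap home and handed the job in with the thermometer held upright and still, its lens about 2 cm above the middle of the sandstone slab and touching nothing. It took about 13 s, and no bumps showed in the force readings or pictures; the hand-in gave no verdict.

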